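# Send the bare pulley down the rocker chute to the grinder's bin

### The arm

A 6-joint arm with a two-finger parallel gripper is mounted at the origin on the work surface. World frame = base frame: x ahead of the robot, y to its left, z up, the work surface at z = 0. Lengths are in m, angles in rad, forces in N, time in s.
With the tool pointing down it reaches from about 0.25 to 0.775 m from the base axis. Payload 4 kg.
Tool frame: the origin (TCP) lies on the centre line of the jaws, within the pads' length; the fingertips stand 8 mm ahead of it and the grasp point (between the pads) lies 11 mm behind it; z points along the fingers, y is the direction in which the jaws open and shut (so a half turn about z gives the same grasp; the last joint's range is limited). The gripper opens to 94 mm and grips with 3 to 60 N. Pads are 16 mm wide; open, the fingers measure 119 mm over their backs; the gripper's body (75 mm by 177 mm) begins 78 mm behind the grasp point.
Start: joints at [-1.317, 0.087, 1.371, -0, 1.684, -0.103], TCP at [0.192, -0.515, 0.214] pointing down, gripper open.
Joint ranges: [-3.1, 3.1], [-0.76, 2.03], [0.27, 2.55], [-1.08, 4.22], [0.17, 2.65], [-2.57, 2.57]. Speed limits (rad/s): [2.79, 2.79, 3.14, 3.14, 3.14, 3.14].

### API

Orientations are given as [roll, pitch, yaw] about the fixed x, y, z axes, in that order (R = Rz(yaw) Ry(pitch) Rx(roll)).
In Python, from bench import * gives the robot as it stands.
- The arm moves only by the tool step_arm, never from a script. Its argument "steps" is a list of rows, each an object of numbers: "jaw": the opening, from 0 (shut) to 1 (fully open); "tx", "ty", "tz": the shift along the tool's x, y, z in m; "ax", "ay", "az": the turn, a rotation vector about the tool's x, y, z in rad. In form: [{"jaw": .., "tx": .., "ty": .., "tz": .., "ax": .., "ay": .., "az": ..}, ...]. A call has 1 to 8 rows; each row is the pose to reach, as a shift and turn from the pose measured when the call began, along the tool's axes at that moment; what a row does not reach only later rows make up. A row lasts 1/10 s, in which the tool goes at most 50 mm and 8.59 degrees, less where a joint would pass 70% of its speed; a pose out of reach is approached as far as the arm can. A call with a gripper value outside its range is refused whole. The fingers move at their own pace and stop on an object; the grip force is fixed at half the most. Time passes only in rows, so rows that repeat a pose let the fingers close. It gives the time, the measured TCP pose, the force and the opening at its end, in the units of the state.
- get_obs(): the state, without advancing time (a new reading comes with each control period).
- snapshot(name): name is "side" or "top"; returns (picture, depth): 384x512x3 uint8, red, green, blue; 384x512 float32, m along the optical axis (not along the pixel's ray), 0 where there is no reading.
- camera_model(name): a dict with "intrinsics" (3x3 intrinsics, pixels), "k1" (the pictures are not rectified: a ray, as slopes to the right and down, at radius r is drawn at 1 + k1 r^2 times it, then the intrinsics apply), "origin" and "orientation" of the camera in the world. Camera axes: x right, y down, z forward; pixel columns grow to the right and rows downward; lengths in m; the calibration is good to about 2 mm. A picture is of the moment at which its call begins. camera_model takes no time and is no camera call.
- close_job(): hands the job in, once; it reports no verdict.
Trained networks look in the newest picture that a camera, given by its name, has taken for a name from the list of things; names that differ only in an ending like _2 or _b are one class to them, and where a whole thing is asked for, a point or a joint stands for the part that bears it (a point fixed in the world has none). Each returns a list of dicts, best first, with "confidence" (0 to 1); they miss things now and then, are a little off and sometimes report something else, mostly with a low value. They report only what shows in the picture. A call takes as long as a camera call. They do not tell look-alikes from the thing itself.
- silhouettes(camera, query): "pixels" (384x512 bool, what is visible of it) and "rect" ([left, top, right, bottom] in pixels, round what is visible of it).
The state is a dict: "time": time; "joint_positions": joint angles; "qvel": joint speeds; "joint_torque": joint torques, N m; "tool_pos": TCP position; "ee_rot": TCP orientation; "wrist_force": force on the tool from outside, world axes, zero at the start; "wrist_torque": the same for the moment, N m; "width": finger opening in m.
Only numpy, scipy, OpenCV 4.12 (cv2) and the standard library are available. Lean on these libraries where they do the work, as an engineer would, in place of code of your own. Each camera call takes 0.05 s, during which the arm holds its last target. There are 200 camera calls.

### The job

The bare-metal pulley still has to go to the grinder: set it down on the end of the rocker tray nearer the blue bin and let go, so that its own weight tips the tray and it slides into the blue bin. Lower it onto the tray rather than letting it fall from a height, and leave the red-painted pulley where it stands.

Things in the scene. Friction and masses are not known exactly. Their poses are not given: they have to be found in the camera images.
- steel_pulley: bare grey-silver metal belt pulley lying flat, hub up, 0.33 to 0.57 kg: a grooved disc 64 mm across, 20 mm thick, and on it a plain round hub 28 mm across that rises to 52 mm above the underside (32 mm of free hub to grip, from any direction). Origin: centre of the underside; z up along the hub. It, the red pulley and a wooden bobbin stand 110 mm or more apart in a row, in any order.
- rocker: fixed red stand of a see-saw tray. Origin: on the bench under the tray's middle; y along the tray, x across. Tray: slick white floor 300 mm (y) x 96 mm (x), open ends, side walls 14 mm high; a black line 90 mm from the middle on each end marks where to set parts. At rest it is level, floor 130 mm above the bench; pivot: x axis at 124 mm. Posts at x = +-66, y = 0 mm reach 142 mm.
- blue_bin: fixed blue open bin, 140 (x) x 180 (y) x 55 mm high, walls 4 mm, under the tray's +y or -y end (it varies), centre 215 mm from the tray's middle; a yellow bin is under the other end. Origin: centre of underside; axes as the rocker's. A pulley let go on a line tips the tray (0.45 rad at most, damped, 0.3 N m/rad towards level) and slides into the bin within 2 s; the tray then swings back.
- red_pulley: finished pulley of the same shape and size, painted red, standing hub up on the bench; it must stay there. Origin: centre of the underside. Also about: the wooden bobbin (60 mm across, 70 mm high) and an orange jar with a white lid.
Not all that is in view belongs to the job. Of the things shaped like the steel_pulley, the grey one is meant.

How it is judged:
By the outcome, as a careful person would: the job done as asked, in the order asked, and still so for the second after the job is handed in, with the robot touching nothing.
It also fails if it takes over 40 s, if anything falls off the work surface, if the arm or the gripper's body presses on something with over 40 N, if the wrist force passes 120 N, or if a joint passes its speed limit or range.

## Working session

There is one attempt and no reset: what is moved stays moved. The work goes in short steps, Python scripts to look and compute and a tool call to move; the robot and the scene stay as the last step left them, time stands still between calls to the robot, and variables do not carry over. Pictures are saved under pics/ and viewed, about 8 in all and at most 12, crops included, and the job is handed in when it is done.

Besides the shell and the picture viewer there is one more tool, called as a command line: name --argument value ..., lists and objects as JSON in quotes. step_arm: Moves the arm, as the interface text tells. Its arguments: {"type":"object","properties":{"steps":{"type":"array"}},"required":["steps"]}

```bash
mkdir -p pics; cat > h.py <<'E'
from bench import *
import numpy as np, cv2
from scipy.spatial.transform import Rotation as R
def cam(n):
    m=camera_model(n); K=np.array(m["intrinsics"]); o=np.array(m["origin"]); q=np.array(m["orientation"])
    Rm=q if q.shape==(3,3) else R.from_euler('xyz',q).as_matrix()
    return K,m["k1"],o,Rm
def pts(n,d,mask):
    K,k1,o,Rm=cam(n); v,u=np.nonzero(mask&(d>0))
    x=(u-K[0,2])/K[0,0]; y=(v-K[1,2])/K[1,1]
    s=np.ones(len(x)); 
    for _ in range(15): r2=(x**2+y**2)/s**2; s=1+k1*r2
    z=d[v,u]; P=np.stack([x/s*z,y/s*z,z],1)
    return P@Rm.T+o,u,v
def save(p,f): cv2.imwrite(f,p[...,::-1])
E
python3 - <<'E'
from h import *
print(camera_model("top"),camera_model("side"))
ims=[]
for n in("top","side"):
    p,d=snapshot(n); np.savez(n+".npz",p=p,d=d); 
    for q in("steel_pulley","red_pulley","rocker","blue_bin"):
        for s in silhouettes(n,q)[:4]:
            P,u,v=pts(n,d,s["pixels"])
            if len(P)==0: continue
            c=p[s["pixels"]].mean(0)
            print(n,q,round(s["confidence"],2),s["rect"],len(P),c.round(),np.median(P,0).round(3),np.percentile(P,2,axis=0).round(3),np.percentile(P,98,axis=0).round(3))
    save(p,f"pics/{n}0.png")
print(get_obs())
E
```

```text
{'intrinsics': array([[400.47296279,   0.        , 259.79398173],
       [  0.        , 400.47296279, 195.46084354],
       [  0.        ,   0.        ,   1.        ]]), 'k1': -0.10953214556329541, 'origin': array([0.31793318, 0.04529325, 1.01137164]), 'orientation': array([-2.92777497,  0.00486324, -1.50775925])} {'intrinsics': array([[457.25532159,   0.        , 261.51308903],
       [  0.        , 457.25532159, 193.69676797],
       [  0.        ,   0.        ,   1.        ]]), 'k1': -0.16458428677810788, 'origin': array([0.14078324, 0.85699553, 0.60237028]), 'orientation': array([-2.12748562e+00, -9.79578763e-04, -2.69298993e+00])}
top steel_pulley 0.64 [169.2, 226.7, 197.3, 260.3] 562 [135. 141. 151.] [0.395 0.241 0.02 ] [0.368 0.215 0.002] [0.426 0.275 0.054]
top steel_pulley 0.61 [126.3, 217.0, 153.3, 240.0] 491 [31. 31. 34.] [0.43  0.354 0.021] [0.405 0.331 0.003] [0.46  0.388 0.054]
top red_pulley 0.64 [289.7, 220.1, 313.6, 245.4] 541 [162.  33.  25.] [ 0.44  -0.049  0.021] [ 0.414 -0.08   0.003] [ 0.472 -0.022  0.054]
top rocker 0.73 [237.3, 110.2, 370.8, 193.6] 7559 [199. 
[... 865 characters left out ...]
1 0.055]
{'time': 0.5, 'joint_positions': array([-1.31709764e+00,  8.72037838e-02,  1.37075119e+00, -1.91782540e-05,
        1.68361306e+00, -1.03092764e-01]), 'qvel': array([-1.74199917e-04, -6.58374959e-04,  1.53132891e-03,  4.68120175e-04,
       -4.22813589e-05,  9.97694926e-04]), 'joint_torque': array([-5.92069264e-04, -3.39625025e+01, -3.02268219e+01,  7.17635220e-02,
        2.43980734e-02, -1.66269047e-05]), 'tool_pos': array([ 0.19208977, -0.51535811,  0.2134778 ]), 'ee_rot': array([3.14157013e+00, 2.14878487e-05, 3.56789288e-01]), 'wrist_force': array([ 0.44989732, -0.35527466, -0.18720811]), 'wrist_torque': array([0.01020512, 0.02698677, 0.00440419]), 'width': 0.09442195231494722}
```

```bash
python3 - <<'E'
from h import *
t=np.load("top.npz"); s=np.load("side.npz")
a=cv2.resize(t['p'][100:280,100:400],None,fx=2.6,fy=2.6,interpolation=cv2.INTER_CUBIC); save(a,"pics/topc.png")
p,d=t['p'],t['d']; P,u,v=pts("top",d,np.ones(d.shape,bool))
c=p[v,u].astype(int)
# tray floor fit
m=(abs(P[:,2]-.13)<.006)&(c.min(1)>150)
Q=P[m]; r=cv2.minAreaRect((Q[:,:2]*1000).astype(np.float32)); print("tray",r,np.median(Q[:,2]))
A=np.c_[Q[:,:2],np.ones(len(Q))]; print(np.linalg.lstsq(A,Q[:,2],rcond=None)[0])
for n,z in(("top",t),("side",s)):
    P,u,v=pts(n,z['d'],np.ones(d.shape,bool))
    for x,y in((.396,.245),(.433,.36),(.443,-.05)):
        k=(abs(P[:,0]-x)<.045)&(abs(P[:,1]-y)<.045)
        h=P[k&(P[:,2]>.046)&(P[:,2]<.06)]; c,rr=cv2.minEnclosingCircle((h[:,:2]*1000).astype(np.float32))
        h2=P[k&(P[:,2]>.012)&(P[:,2]<.027)]; c2,r2=cv2.minEnclosingCircle((h2[:,:2]*1000).astype(np.float32))
        print(n,np.round(c,1),round(rr,1),np.median(h[:,2]).round(4),np.round(c2,1),round(r2,1))
E
```

```text
tray ((622.6670532226562, -30.551666259765625), (124.38983917236328, 300.66949462890625), 7.18157434463501) 0.13061536505768412
[-0.00014138 -0.00149598  0.13065165]
top [396.3 245.9] 14.4 0.0516 [396.7 245.7] 32.4
top [432.1 360. ] 14.5 0.052 [432.1 361.1] 31.8
top [442.5 -52.2] 13.9 0.0521 [442.9 -52.6] 32.3
side [396.9 247.4] 14.8 0.0513 [397.5 247.4] 33.1
side [433.4 362.5] 14.8 0.0518 [433.4 361.5] 33.0
side [443.9 -51.9] 16.0 0.0519 [441.3 -53.4] 34.6
```

View pics/topc.png

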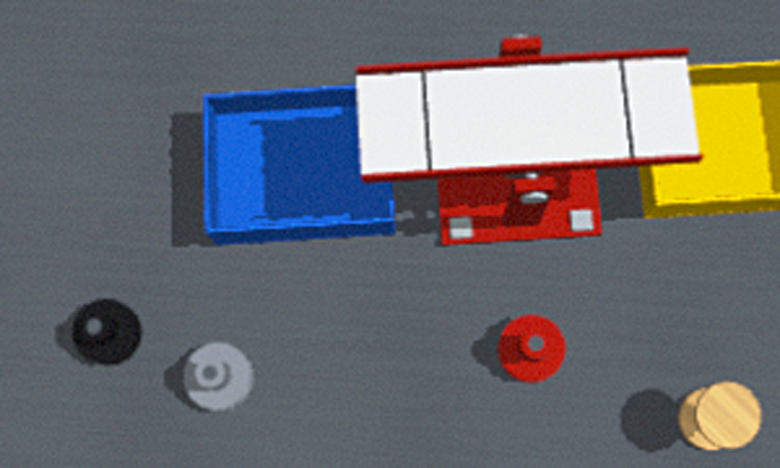

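View pics/side0.png

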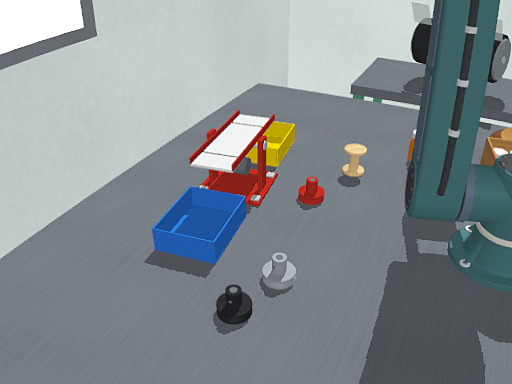

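Three pulley shapes are in the top picture: grey-silver at (183,245), black at (139,230) and red at (302,232). The grey one is bare metal, and the enlarged crop confirms it at crop pixel (217,376). The blue bin lies under the tray's +y end, at crop pixel (295,165). Next I locate the black line on that end.

```bash
cat >> h.py <<'E'
def go(pos,yaw):
    o=get_obs(); T=R.from_euler('xyz',o["ee_rot"]); G=R.from_euler('xyz',[np.pi,0,yaw])
    print("t",o["time"],"tcp",o["tool_pos"].round(4),o["ee_rot"].round(3),"w",o["width"])
    print("shift",T.inv().apply(np.array(pos)-o["tool_pos"]).round(4),"turn",(T.inv()*G).as_rotvec().round(3))
E
python3 - <<'E'
from h import *
for n in("top","side"):
    t=np.load(n+".npz"); p,d=t['p'],t['d']; P,u,v=pts(n,d,np.ones(d.shape,bool)); c=p[v,u].astype(int)
    m=(abs(P[:,2]-.13)<.006)&(c.min(1)>150)&(np.ptp(c,axis=1)<30)&(abs(P[:,0]-.62)<.1)&(abs(P[:,1]+.03)<.18)
    im=np.zeros(d.shape,np.uint8); im[v[m],u[m]]=1
    im=cv2.morphologyEx(im,cv2.MORPH_OPEN,np.ones((5,5)))
    Q=P[im[v,u]>0]; r=cv2.minAreaRect((Q[:,:2]*1000).astype(np.float32)); print(n,r)
    h=cv2.convexHull(np.stack([u[im[v,u]>0],v[im[v,u]>0]],1).astype(np.int32)); M=np.zeros_like(im); cv2.fillConvexPoly(M,h,1); M=cv2.erode(M,np.ones((7,7)))
    k=(M[v,u]>0)&(c.max(1)<150)&(abs(P[:,2]-.13)<.008)
    for s in(P[k][P[k][:,1]>0],P[k][P[k][:,1]<-.06]):
        if len(s)>3: print(len(s),s.mean(0).round(4),cv2.fitLine(s[:,:2].astype(np.float32),1,0,.01,.01).ravel().round(3))
go([.3967,.2465,.15],np.pi/2+.09)
E
```

```text
top ((638.1554565429688, -28.402496337890625), (93.11868286132812, 300.2774353027344), 7.18157434463501)
42 [0.6256 0.06   0.131 ] [0.994 0.112 0.629 0.06 ]
49 [ 0.6468 -0.1183  0.1314] [ 0.991  0.133  0.67  -0.115]
side ((642.3117065429688, -27.883071899414062), (95.07415771484375, 306.7861022949219), 9.596651077270508)
13 [0.6167 0.0603 0.1308] [0.996 0.087 0.629 0.061]
t 0.5 tcp [ 0.1921 -0.5154  0.2135] [3.142 0.    0.357] w 0.09442195231494722
shift [ 0.4578 -0.6424  0.0635] turn [ 0.     0.    -1.304]
```

step_arm --steps '[{"jaw": 1,"tx": 0.458,"ty": -0.642,"tz": 0.04,"az": -1.336},{"jaw": 1,"tx": 0.458,"ty": -0.642,"tz": 0.04,"az": -1.336},{"jaw": 1,"tx": 0.458,"ty": -0.642,"tz": 0.04,"az": -1.336},{"jaw": 1,"tx": 0.458,"ty": -0.642,"tz": 0.04,"az": -1.336},{"jaw": 1,"tx": 0.458,"ty": -0.642,"tz": 0.04,"az": -1.336},{"jaw": 1,"tx": 0.458,"ty": -0.642,"tz": 0.04,"az": -1.336},{"jaw": 1,"tx": 0.458,"ty": -0.642,"tz": 0.04,"az": -1.336},{"jaw": 1,"tx": 0.458,"ty": -0.642,"tz": 0.04,"az": -1.336}]'

```text
invalid input
```

```bash
python3 -c "
from h import *
go([.3967,.2465,.15],1.693)"
```

```text
t 0.5 tcp [ 0.1921 -0.5154  0.2135] [3.142 0.    0.357] w 0.09442195231494722
shift [ 0.4578 -0.6424  0.0635] turn [ 0.     0.    -1.336]
```

step_arm --steps '[{"jaw": 1.0,"tx": 0.458,"ty": -0.642,"tz": 0.04,"ax": 0.0,"ay": 0.0,"az": -1.336},{"jaw": 1.0,"tx": 0.458,"ty": -0.642,"tz": 0.04,"ax": 0.0,"ay": 0.0,"az": -1.336},{"jaw": 1.0,"tx": 0.458,"ty": -0.642,"tz": 0.04,"ax": 0.0,"ay": 0.0,"az": -1.336},{"jaw": 1.0,"tx": 0.458,"ty": -0.642,"tz": 0.04,"ax": 0.0,"ay": 0.0,"az": -1.336},{"jaw": 1.0,"tx": 0.458,"ty": -0.642,"tz": 0.04,"ax": 0.0,"ay": 0.0,"az": -1.336},{"jaw": 1.0,"tx": 0.458,"ty": -0.642,"tz": 0.04,"ax": 0.0,"ay": 0.0,"az": -1.336},{"jaw": 1.0,"tx": 0.458,"ty": -0.642,"tz": 0.04,"ax": 0.0,"ay": 0.0,"az": -1.336},{"jaw": 1.0,"tx": 0.458,"ty": -0.642,"tz": 0.04,"ax": 0.0,"ay": 0.0,"az": -1.336}]'

```text
time: 1.3
tool_pos: [0.2959, -0.1279, 0.1934]
ee_rot: [3.14, 0.001, 1.562]
wrist_force: [0.8, 0.1, -0.3]
width: 0.0939
```

```bash
python3 -c "
from h import *
go([.3967,.2465,.15],1.693)"
```

```text
t 1.3 tcp [ 0.2959 -0.1279  0.1934] [3.140e+00 1.000e-03 1.562e+00] w 0.09389409170183179
shift [0.3753 0.0973 0.0433] turn [ 0.002  0.001 -0.131]
```

step_arm --steps '[{"jaw": 1.0,"tx": 0.375,"ty": 0.097,"tz": 0.043,"ax": 0.002,"ay": 0.001,"az": -0.131},{"jaw": 1.0,"tx": 0.375,"ty": 0.097,"tz": 0.043,"ax": 0.002,"ay": 0.001,"az": -0.131},{"jaw": 1.0,"tx": 0.375,"ty": 0.097,"tz": 0.043,"ax": 0.002,"ay": 0.001,"az": -0.131},{"jaw": 1.0,"tx": 0.375,"ty": 0.097,"tz": 0.043,"ax": 0.002,"ay": 0.001,"az": -0.131},{"jaw": 1.0,"tx": 0.375,"ty": 0.097,"tz": 0.043,"ax": 0.002,"ay": 0.001,"az": -0.131},{"jaw": 1.0,"tx": 0.375,"ty": 0.097,"tz": 0.043,"ax": 0.002,"ay": 0.001,"az": -0.131},{"jaw": 1.0,"tx": 0.375,"ty": 0.097,"tz": 0.043,"ax": 0.002,"ay": 0.001,"az": -0.131},{"jaw": 1.0,"tx": 0.375,"ty": 0.097,"tz": 0.043,"ax": 0.002,"ay": 0.001,"az": -0.131}]'

```text
time: 2.1
tool_pos: [0.3964, 0.249, 0.1501]
ee_rot: [3.141, -0.0, 1.695]
wrist_force: [0.5, -0.3, 0.4]
width: 0.0939
```

```bash
python3 -c "
from h import *
go([.3967,.2465,.033],1.693)"
```

```text
t 2.1 tcp [0.3964 0.249  0.1501] [ 3.141 -0.     1.695] w 0.09394430635315516
shift [-0.0025  0.      0.1171] turn [ 0.    -0.     0.002]
```

Descend to the grasp height, settle, then close.

step_arm --steps '[{"jaw": 1.0,"tx": -0.0025,"ty": 0.0,"tz": 0.06,"ax": 0.0,"ay": 0.0,"az": 0.0},{"jaw": 1.0,"tx": -0.0025,"ty": 0.0,"tz": 0.095,"ax": 0.0,"ay": 0.0,"az": 0.0},{"jaw": 1.0,"tx": -0.0025,"ty": 0.0,"tz": 0.117,"ax": 0.0,"ay": 0.0,"az": 0.0},{"jaw": 1.0,"tx": -0.0025,"ty": 0.0,"tz": 0.117,"ax": 0.0,"ay": 0.0,"az": 0.0},{"jaw": 1.0,"tx": -0.0025,"ty": 0.0,"tz": 0.117,"ax": 0.0,"ay": 0.0,"az": 0.0}]'

```text
time: 2.6
tool_pos: [0.3971, 0.2467, 0.0337]
ee_rot: [3.141, -0.001, 1.695]
wrist_force: [-0.5, 0.7, 0.3]
width: 0.0942
```

step_arm --steps '[{"jaw": 0.0,"tx": 0.0,"ty": 0.0,"tz": 0.0,"ax": 0.0,"ay": 0.0,"az": 0.0},{"jaw": 0.0,"tx": 0.0,"ty": 0.0,"tz": 0.0,"ax": 0.0,"ay": 0.0,"az": 0.0},{"jaw": 0.0,"tx": 0.0,"ty": 0.0,"tz": 0.0,"ax": 0.0,"ay": 0.0,"az": 0.0},{"jaw": 0.0,"tx": 0.0,"ty": 0.0,"tz": 0.0,"ax": 0.0,"ay": 0.0,"az": 0.0},{"jaw": 0.0,"tx": 0.0,"ty": 0.0,"tz": 0.0,"ax": 0.0,"ay": 0.0,"az": 0.0},{"jaw": 0.0,"tx": 0.0,"ty": 0.0,"tz": 0.0,"ax": 0.0,"ay": 0.0,"az": 0.0},{"jaw": 0.0,"tx": 0.0,"ty": 0.0,"tz": 0.0,"ax": 0.0,"ay": 0.0,"az": 0.0},{"jaw": 0.0,"tx": 0.0,"ty": 0.0,"tz": 0.0,"ax": 0.0,"ay": 0.0,"az": 0.0}]'

```text
time: 3.4
tool_pos: [0.397, 0.2467, 0.0337]
ee_rot: [3.141, -0.001, 1.695]
wrist_force: [-0.5, 1.0, 0.3]
width: 0.0334
```

step_arm --steps '[{"jaw": 0.0,"tx": 0.0,"ty": 0.0,"tz": 0.0,"ax": 0.0,"ay": 0.0,"az": 0.0},{"jaw": 0.0,"tx": 0.0,"ty": 0.0,"tz": 0.0,"ax": 0.0,"ay": 0.0,"az": 0.0},{"jaw": 0.0,"tx": 0.0,"ty": 0.0,"tz": 0.0,"ax": 0.0,"ay": 0.0,"az": 0.0},{"jaw": 0.0,"tx": 0.0,"ty": 0.0,"tz": 0.0,"ax": 0.0,"ay": 0.0,"az": 0.0}]'

```text
time: 3.8
tool_pos: [0.3971, 0.2467, 0.0336]
ee_rot: [3.141, -0.001, 1.695]
wrist_force: [0.2, 0.6, -1.7]
width: 0.0276
```

step_arm --steps '[{"jaw": 0.0,"tx": 0.0,"ty": 0.0,"tz": -0.03,"ax": 0.0,"ay": 0.0,"az": 0.0},{"jaw": 0.0,"tx": 0.0,"ty": 0.0,"tz": -0.07,"ax": 0.0,"ay": 0.0,"az": 0.0},{"jaw": 0.0,"tx": 0.0,"ty": 0.0,"tz": -0.11,"ax": 0.0,"ay": 0.0,"az": 0.0},{"jaw": 0.0,"tx": 0.0,"ty": 0.0,"tz": -0.15,"ax": 0.0,"ay": 0.0,"az": 0.0},{"jaw": 0.0,"tx": 0.0,"ty": 0.0,"tz": -0.18,"ax": 0.0,"ay": 0.0,"az": 0.0},{"jaw": 0.0,"tx": 0.0,"ty": 0.0,"tz": -0.18,"ax": 0.0,"ay": 0.0,"az": 0.0}]'

```text
time: 4.4
tool_pos: [0.3988, 0.2475, 0.2179]
ee_rot: [3.133, -0.003, 1.695]
wrist_force: [0.1, 0.5, -3.6]
width: 0.0276
```

```bash
python3 -c "
from h import *
go([.6265,.0615,.2137],1.693)"
```

```text
t 4.4 tcp [0.3988 0.2475 0.2179] [ 3.133e+00 -3.000e-03  1.695e+00] w 0.027634310652510978
shift [-0.2128  0.2029  0.0052] turn [ 0.009 -0.003  0.002]
```

step_arm --steps '[{"jaw": 0.0,"tx": -0.05,"ty": 0.048,"tz": 0.0,"ax": 0.009,"ay": -0.003,"az": 0.002},{"jaw": 0.0,"tx": -0.085,"ty": 0.081,"tz": 0.0,"ax": 0.009,"ay": -0.003,"az": 0.002},{"jaw": 0.0,"tx": -0.12,"ty": 0.114,"tz": 0.0,"ax": 0.009,"ay": -0.003,"az": 0.002},{"jaw": 0.0,"tx": -0.155,"ty": 0.147,"tz": 0.0,"ax": 0.009,"ay": -0.003,"az": 0.002},{"jaw": 0.0,"tx": -0.185,"ty": 0.176,"tz": 0.005,"ax": 0.009,"ay": -0.003,"az": 0.002},{"jaw": 0.0,"tx": -0.205,"ty": 0.195,"tz": 0.005,"ax": 0.009,"ay": -0.003,"az": 0.002},{"jaw": 0.0,"tx": -0.213,"ty": 0.203,"tz": 0.005,"ax": 0.009,"ay": -0.003,"az": 0.002},{"jaw": 0.0,"tx": -0.213,"ty": 0.203,"tz": 0.005,"ax": 0.009,"ay": -0.003,"az": 0.002}]'

```text
time: 5.2
tool_pos: [0.6262, 0.06, 0.2095]
ee_rot: [-3.134, -0.001, 1.69]
wrist_force: [-1.1, 0.7, -4.4]
width: 0.0275
```

```bash
python3 - <<'E'
from h import *
ims=[]
for n in("top","side"):
    p,d=snapshot(n); ims.append(p)
a=cv2.resize(ims[0][90:210,160:380],None,fx=1.8,fy=2.5); b=cv2.resize(ims[1][70:240,120:320],None,fx=1.9,fy=1.765)
h=min(a.shape[0],b.shape[0]); save(np.hstack([a[:h],b[:h]]),"pics/over.png")
go([.6265,.0615,.1645],1.693)
E
```

```text
t 5.3 tcp [0.6253 0.0621 0.2118] [-3.137e+00 -2.000e-03  1.693e+00] w 0.02720106761522845
shift [-0.0008  0.0014  0.0473] turn [-0.005 -0.002  0.   ]
```

View pics/over.png

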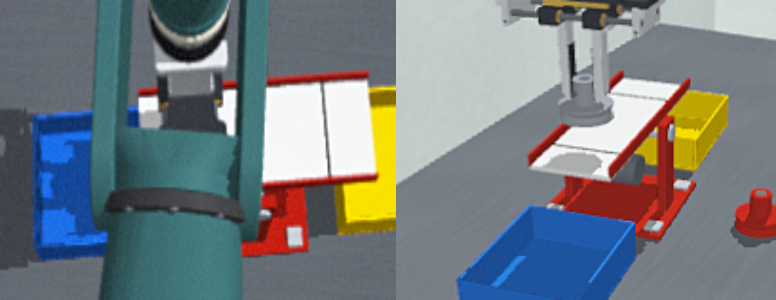

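The grey pulley hangs level over the blue-side end of the tray (right half, about pixel 585,105), and the red pulley is untouched at (757,215). I'll lower it gently.

step_arm --steps '[{"jaw": 0.0,"tx": -0.001,"ty": 0.001,"tz": 0.015,"ax": -0.005,"ay": -0.002,"az": 0.0},{"jaw": 0.0,"tx": -0.001,"ty": 0.001,"tz": 0.028,"ax": -0.005,"ay": -0.002,"az": 0.0},{"jaw": 0.0,"tx": -0.001,"ty": 0.001,"tz": 0.036,"ax": -0.005,"ay": -0.002,"az": 0.0},{"jaw": 0.0,"tx": -0.001,"ty": 0.001,"tz": 0.041,"ax": -0.005,"ay": -0.002,"az": 0.0},{"jaw": 0.0,"tx": -0.001,"ty": 0.001,"tz": 0.044,"ax": -0.005,"ay": -0.002,"az": 0.0},{"jaw": 0.0,"tx": -0.001,"ty": 0.001,"tz": 0.044,"ax": -0.005,"ay": -0.002,"az": 0.0}]'

```text
time: 5.9
tool_pos: [0.626, 0.0615, 0.1676]
ee_rot: [3.141, 0.0, 1.694]
wrist_force: [0.0, -0.0, -3.6]
width: 0.027
```

```bash
python3 -c "
from h import *
go([.6265,.0615,.1645],1.693);print(get_obs()['wrist_force'])"
```

```text
t 5.9 tcp [0.626  0.0615 0.1676] [3.141 0.    1.694] w 0.027037077365345948
shift [-0.      0.0005  0.0031] turn [0.    0.    0.001]
[ 3.83004515e-02 -3.45997965e-03 -3.57314336e+00]
```

step_arm --steps '[{"jaw": 0.0,"tx": 0.0,"ty": 0.0,"tz": 0.002,"ax": 0.0,"ay": 0.0,"az": 0.0},{"jaw": 0.0,"tx": 0.0,"ty": 0.0,"tz": 0.003,"ax": 0.0,"ay": 0.0,"az": 0.0},{"jaw": 0.0,"tx": 0.0,"ty": 0.0,"tz": 0.003,"ax": 0.0,"ay": 0.0,"az": 0.0}]'

```text
time: 6.2
tool_pos: [0.6261, 0.0614, 0.1647]
ee_rot: [3.141, 0.0, 1.693]
wrist_force: [-0.6, -0.5, -3.9]
width: 0.0278
```

step_arm --steps '[{"jaw": 0.0,"tx": 0.0,"ty": 0.0,"tz": 0.001,"ax": 0.0,"ay": 0.0,"az": 0.0},{"jaw": 0.0,"tx": 0.0,"ty": 0.0,"tz": 0.001,"ax": 0.0,"ay": 0.0,"az": 0.0},{"jaw": 1.0,"tx": 0.0,"ty": 0.0,"tz": 0.001,"ax": 0.0,"ay": 0.0,"az": 0.0},{"jaw": 1.0,"tx": 0.0,"ty": 0.0,"tz": 0.001,"ax": 0.0,"ay": 0.0,"az": 0.0},{"jaw": 1.0,"tx": 0.0,"ty": 0.0,"tz": 0.001,"ax": 0.0,"ay": 0.0,"az": 0.0},{"jaw": 1.0,"tx": 0.0,"ty": 0.0,"tz": 0.001,"ax": 0.0,"ay": 0.0,"az": 0.0},{"jaw": 1.0,"tx": 0.0,"ty": 0.0,"tz": 0.001,"ax": 0.0,"ay": 0.0,"az": 0.0},{"jaw": 1.0,"tx": 0.0,"ty": 0.0,"tz": 0.001,"ax": 0.0,"ay": 0.0,"az": 0.0}]'

```text
time: 7.0
tool_pos: [0.6262, 0.0614, 0.1639]
ee_rot: [3.141, 0.0, 1.693]
wrist_force: [-0.1, -0.5, -0.3]
width: 0.0721
```

step_arm --steps '[{"jaw": 1.0,"tx": 0.0,"ty": 0.0,"tz": 0.0,"ax": 0.0,"ay": 0.0,"az": 0.0},{"jaw": 1.0,"tx": 0.0,"ty": 0.0,"tz": 0.0,"ax": 0.0,"ay": 0.0,"az": 0.0},{"jaw": 1.0,"tx": 0.0,"ty": 0.0,"tz": -0.03,"ax": 0.0,"ay": 0.0,"az": 0.0},{"jaw": 1.0,"tx": 0.0,"ty": 0.0,"tz": -0.06,"ax": 0.0,"ay": 0.0,"az": 0.0},{"jaw": 1.0,"tx": 0.0,"ty": 0.0,"tz": -0.1,"ax": 0.0,"ay": 0.0,"az": 0.0},{"jaw": 1.0,"tx": 0.0,"ty": 0.0,"tz": -0.12,"ax": 0.0,"ay": 0.0,"az": 0.0},{"jaw": 1.0,"tx": 0.0,"ty": 0.0,"tz": -0.12,"ax": 0.0,"ay": 0.0,"az": 0.0},{"jaw": 1.0,"tx": 0.0,"ty": 0.0,"tz": -0.12,"ax": 0.0,"ay": 0.0,"az": 0.0}]'

```text
time: 7.8
tool_pos: [0.626, 0.0614, 0.2834]
ee_rot: [3.141, 0.0, 1.693]
wrist_force: [-0.6, 1.0, 0.4]
width: 0.0945
```

```bash
python3 - <<'E'
from h import *
for n in("top","side"):
    p,d=snapshot(n); save(p,f"pics/{n}1.png")
    for q in("steel_pulley","red_pulley"):
        for s in silhouettes(n,q)[:4]:
            P,u,v=pts(n,d,s["pixels"])
            if len(P): print(n,q,round(s["confidence"],2),s["rect"],p[s["pixels"]].mean(0).round(),np.median(P,0).round(3))
go([.4,-.2,.3],1.693)
E
```

```text
top steel_pulley 0.57 [125.7, 218.5, 154.4, 239.4] [34. 34. 38.] [0.43  0.354 0.021]
top steel_pulley 0.39 [202.0, 160.7, 214.3, 173.9] [ 85.  93. 109.] [0.596 0.213 0.029]
top red_pulley 0.98 [297.2, 219.9, 314.1, 245.3] [181.  40.  32.] [ 0.439 -0.054  0.021]
side steel_pulley 0.95 [188.4, 203.9, 216.7, 236.7] [114. 122. 134.] [0.6   0.19  0.038]
side steel_pulley 0.6 [217.1, 284.5, 251.9, 324.8] [43. 43. 46.] [0.427 0.372 0.02 ]
side red_pulley 0.72 [298.0, 175.3, 327.0, 202.9] [160.  40.  32.] [ 0.438 -0.04   0.02 ]
t 8.1 tcp [0.6256 0.0614 0.2821] [-3.139  0.     1.693] w 0.0937276673049318
shift [-0.2318 -0.2559 -0.0172] turn [-0.002  0.     0.   ]
```

View pics/side1.png

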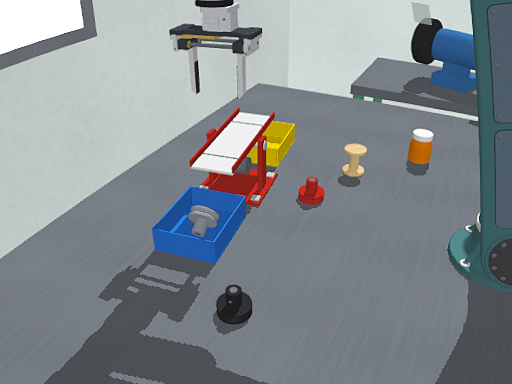

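The pulley is in the blue bin (203,220), the tray is level again, and the red pulley is still at (311,190). I'll wait for things to settle, check again and hand in.

step_arm --steps '[{"jaw": 1.0,"tx": 0.0,"ty": 0.0,"tz": -0.02,"ax": 0.0,"ay": 0.0,"az": 0.0},{"jaw": 1.0,"tx": 0.0,"ty": 0.0,"tz": -0.02,"ax": 0.0,"ay": 0.0,"az": 0.0},{"jaw": 1.0,"tx": 0.0,"ty": 0.0,"tz": -0.02,"ax": 0.0,"ay": 0.0,"az": 0.0},{"jaw": 1.0,"tx": 0.0,"ty": 0.0,"tz": -0.02,"ax": 0.0,"ay": 0.0,"az": 0.0},{"jaw": 1.0,"tx": 0.0,"ty": 0.0,"tz": -0.02,"ax": 0.0,"ay": 0.0,"az": 0.0},{"jaw": 1.0,"tx": 0.0,"ty": 0.0,"tz": -0.02,"ax": 0.0,"ay": 0.0,"az": 0.0},{"jaw": 1.0,"tx": 0.0,"ty": 0.0,"tz": -0.02,"ax": 0.0,"ay": 0.0,"az": 0.0},{"jaw": 1.0,"tx": 0.0,"ty": 0.0,"tz": -0.02,"ax": 0.0,"ay": 0.0,"az": 0.0}]'

```text
time: 8.9
tool_pos: [0.6256, 0.0614, 0.302]
ee_rot: [-3.139, 0.0, 1.693]
wrist_force: [-1.0, -0.4, 0.0]
width: 0.0939
```

```bash
python3 - <<'E'
from h import *
p,d=snapshot("side"); S=silhouettes("side","steel_pulley")
for s in S: 
    P,u,v=pts("side",d,s["pixels"]); print(s["confidence"],s["rect"],np.median(P,0).round(3))
o=get_obs(); print(o["time"],o["wrist_force"],o["tool_pos"])
if any(abs(s["rect"][0]-188)<6 and abs(s["rect"][1]-204)<6 for s in S): print(close_job())
E
```

```text
0.95 [190.2, 205.5, 216.6, 236.5] [0.599 0.191 0.04 ]
0.57 [216.0, 286.0, 251.4, 326.1] [0.426 0.372 0.02 ]
9.0 [-0.38683857 -0.07357332  0.40869963] [0.625621   0.06146054 0.30209273]
the job is handed in; nothing more can be done
None
```

The bare-metal pulley is in the blue bin, and I handed the job in at about 9 s. I gripped it by the hub, lowered it onto the line at the blue-bin end of the tray and let go. The tray tipped, the pulley slid in, and the tray swung back level.

In the last checks, two side views about 1 s apart showed the pulley at rest in the bin, tilted against its hub. The red pulley had not moved. The gripper was clear of everything, with the wrist force near zero. A look-alike black pulley was left untouched.

The one weak check: the top-camera network gave only 0.39 confidence for the pulley in the bin, seeing just part of it. The side camera gave 0.95 at about the same place.

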